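# Load the steriliser test capsule and snap its cap shut, holding it down

## Task

Load the steriliser's test capsule: plug the rectangular steel indicator carrier fully home into the socket in the capsule's stud, then put the white cap over it onto the stud and press it straight down past the click, until it is down on the seal. Keep pressing: finish while the gripper is still firmly holding the cap down with the seal ring squeezed, and leave the other things on the worktop alone.

Things in the scene. Friction and masses are not known exactly. Their poses are not given: they have to be found in the camera images.
- capsule: Test capsule fixed to the worktop: a round aluminium foot 92 mm across (flat seat at 14 mm height) with an upright round steel stud 44 mm in diameter whose flat top is at 36 mm height. Four sprung steel balls (centres 27 mm high) stand 3 mm out of the stud's side and make the cap click. Origin: centre of the underside; z up, x along the long side of the socket.
- socket (a point): Centre of the rectangular hole in the stud's flat top, 36 mm above the worktop. The hole is 27.5 mm long (its x axis) by 19.5 mm wide (y), 26 mm deep, upright, with four bare sides; z up.
- seal (a joint): Black rubber-faced seal ring (59 mm outside diameter) round the foot of the stud, standing 3 mm above the seat (top at 17 mm) when free. Value in m: 0 free, 0.003 squeezed flush with the seat. A spring: it yields from about 2 N and is flush at about 9 N; after that the cap's rim stands hard on the seat.
- carrier: Loose plain steel block, 80 g, upright on its shank: rectangular shank 26 (x) x 18 (y) x 24 mm high, slightly chamfered foot; on it a collar 32 x 24 x 3 mm; on that a grip fin 26 long (x) x 10 thick (y) x 16 mm high; 43 mm in all. Pinch the fin across its 10 mm. Home: shank in the socket, either way round, collar on the stud's top. Origin: centre of the shank's underside; z up.
- cap: Loose white plastic snap cap, about 90 g, upright, open below: round hollow skirt 58 mm in diameter, 47 mm high (its inner lip clears the stud by 1.6 mm all round, mouth flared to 51 mm inside, room inside for the carrier's fin); on its flat shoulder a round knob, 69 mm in all. Turn about z does not matter. Origin: centre of the rim's underside; z up to the knob.
- knob (a point): Middle of the cap's ribbed knob (34 mm in diameter, 47 to 69 mm above the rim), to hold it by. Pressed down on the stud, the cap's rim meets the balls at about 27 mm above the worktop, resistance peaks at about 6 to 10 N near 25 mm, and at the click (23 to 21 mm) it drops and the balls pull the cap down to 18 mm; the rim meets the seal ring at 17 mm, the hard seat at 14 mm.
- kitchen_tap: Fixed steel swan-neck tap behind the blue towel, up to 0.35 m high, arching about 110 mm to the right; its front is at about x = 0.6. Not used: keep the arm clear of it when passing from one side of the towel to the other, by going close to the robot. Origin: near its foot.
- rinse_syringe: Bystander: pale rinse syringe lying on the worktop, 116 mm long, 18 mm thick. Leave it alone. Origin: centre of its underside; y along it.
- slim_handpiece: Bystander: steel dental handpiece lying on the worktop, 120 mm long, 18 mm thick. Leave it alone. Origin: centre of its underside; y along it.
- dropper_bottle: Bystander: brown dropper bottle with a black dropper top standing on the worktop, 33 mm across, 102 mm tall. Leave it alone. Origin: centre of its underside.
Things that resemble listed ones, but are neither listed nor needed, are in the scene too. There is more than one size of the cap; the one meant has the size given above.

How it is judged (in metres and radians):
On the way, in this order (a step that is already met when the one before it is completed fails the run):
1. the carrier is plugged fully home in the socket (z of carrier in the frame of socket below -0.0222 m and horizontal distance between carrier and socket below 0.004 m and angle between the x axis of carrier and the x axis of capsule, either way round below 0.12 rad and angle between carrier's own z axis and vertical below 0.07 rad), for 0.2 s.
2. the cap has clicked onto the stud (z of cap in the frame of socket below -0.0175 m and horizontal distance between cap and socket below 0.004 m and angle between cap's own z axis and vertical below 0.08 rad), for 0.1 s.
At the end, for the whole second after the job is handed in: Carrier within 1.8 mm of fully home in the socket; cap clicked on, upright within 0.08 rad, rim within 2.5 mm of the seat; the fingers still press it (over 2 N of contact) so that the seal ring stays squeezed by more than 1.2 mm (about 5 N) through the last second (z of carrier in the frame of socket below -0.0222 m and horizontal distance between each of carrier, cap and socket below 0.004 m and angle between the x axis of carrier and the x axis of capsule, either way round below 0.12 rad and z of cap in the frame of socket below -0.0195 m and angle between cap's own z axis and vertical below 0.08 rad and value of joint seal above 0.0012 m and contact force between the fingers and cap above 2 N); the arm keeps its last pose, push and grip.
It fails at once if the syringe was disturbed (distance of rinse_syringe from where it was at the start of the episode above 0.03 m).
It fails at once if the handpiece was disturbed (distance of slim_handpiece from where it was at the start of the episode above 0.03 m).
It fails at once if the dropper bottle was disturbed (distance of dropper_bottle from where it was at the start of the episode above 0.03 m).
It also fails if it takes over 64 s, if anything falls off the work surface, if the arm or the gripper's body presses on something with over 40 N, if the wrist force passes 120 N, or if a joint passes its speed limit or range.

## Robot

A 7-joint arm with a two-finger parallel gripper is mounted at the origin on a cart in front of the work surface, level with it; the furniture and walls round the work are solid. World frame = base frame: x ahead of the robot, y to its left, z up, the work surface at z = 0. Lengths are in mm, angles in rad, forces in N, time in s.
With the tool pointing down it reaches from about 425 to 875 mm from the base axis. Payload 4.7 kg.
Tool frame: the origin (TCP) lies midway between the tips of the shut fingers; the grasp point (between the pads) lies 19 mm behind it; z points along the fingers, y is the line along which they close (so a half turn about z gives the same grasp; the last joint's range is limited). The gripper opens to 85 mm and grips with 20 to 120 N. Pads are 22 mm wide; open, the fingers measure 114 mm over their backs; the gripper's body (76 mm by 85 mm) begins 54 mm behind the grasp point. The pads swing forward as they close: fully open they stand 13 mm farther back than shut.
Start: joints at [1.153, 0.321, -0.07, 1.45, 0.023, 1.371, -0.057], TCP at [272.012, -590.368, 231.349] pointing down, gripper open.
Joint ranges: [-2.86, 2.86], [-0.3, 2.09], [-1.38, 1.24], [0.06, 2.45], [-1.56, 4.7], [0.09, 2.05], [-2.69, 2.69]. Speed limits (rad/s): [2.57, 2.57, 3.14, 3.14, 3.14, 3.14, 3.14].

## Interface

Orientations are given as a unit quaternion [w, x, y, z].
In Python, from cell import env gives the robot as it stands. The module is installed in compiled form; this text tells all that it offers.
- The arm moves only by the shell command python3 -m jog 'ROWS' [FORCE]. ROWS is JSON, a list of rows, each a list of 5 numbers: the shift along the tool's x, y, z each as a share of 0.15 m, from -1 to 1, then the turn about the tool's z as a share of 30 degrees, from -1 to 1, then the closure, from -1 (fully open) to 1 (shut). In form: [[dx, dy, dz, yaw, fingers], ...]. A call has 1 to 8 rows; each row is the pose to reach, as a shift and turn from the pose commanded when the call began, along the tool's axes at that moment; what a row does not reach only later rows make up. A row lasts 1/8 s, in which the tool goes at most 62.5 mm and 10.7 degrees, less where a joint would pass 70% of its speed; a pose out of reach is approached as far as the arm can. A call with a number of a shift or a turn outside -1 to 1 is refused whole. A call with a gripper value outside its range is refused whole. The fingers move at their own pace and stop on an object; FORCE is the grip in N (left out, the last holds). Time passes only in rows, so rows that repeat a pose let the fingers close. It gives the time, the measured TCP pose, the force, the opening and the grip force at its end, in the units of the state.
- env.get_obs(): the state, without advancing time (a new reading comes with each control period).
- env.grab_frame(name): name is "side" or "top"; returns a dict with "image" (480x640x3 uint8, red, green, blue), "camera_matrix" (3x3 intrinsics, pixels), "dist" ([k1, k2, p1, p2, k3] as OpenCV has them; the pictures are not rectified), "camera_from_world" (4x4, takes a point from world to camera coordinates). Camera axes: x right, y up, looking along -z (the intrinsics and any distortion apply to the point x, -y, -z); pixel columns grow to the right and rows downward; lengths in mm; the calibration is good to about 2 mm. A picture is of the moment at which its call begins. There is no depth.
- env.hand_in(): hands the job in; it is judged then, once.
The state is a dict: "time_s": time; "joint_pos": joint angles; "qd": joint speeds; "effort": joint torques, N m; "eef_pos": TCP position; "tcp_rot": TCP orientation; "wrist_force": force on the tool from outside, world axes, zero at the start; "torque": the same for the moment, N m; "gripper_width": opening from 0.0 (shut) to 1.0 (fully open); "grip_force": force on a finger pad.
Only numpy, scipy, OpenCV 4.12 (cv2) and the standard library are available. Lean on these libraries where they do the work, as an engineer would, in place of code of your own. Each camera call takes 0.05 s, during which the arm holds its last target. There are 200 camera calls.

## Working session

There is one attempt and no reset: what is moved stays moved. The work goes in short steps, Python scripts to look and compute and a shell command to move; the robot and the scene stay as the last step left them, time stands still between calls to the robot, and variables do not carry over. Pictures are saved under pics/ and viewed, at most 11 in all, crops included, and the job is handed in when it is done.

```bash
mkdir -p pics; cat > h.py <<'E'
import numpy as np, cv2, pickle
from cell import env
def shot(name,tag):
    f=env.grab_frame(name); pickle.dump(f,open(f'pics/{tag}.pkl','wb'))
    cv2.imwrite(f'pics/{tag}.png',cv2.cvtColor(f['image'],cv2.COLOR_RGB2BGR)); return f
def load(tag): return pickle.load(open(f'pics/{tag}.pkl','rb'))
def ray(f,uv):
    K=np.array(f['camera_matrix'],float);d=np.array(f['dist'],float)
    p=cv2.undistortPoints(np.array([[uv]],float),K,d)[0,0]
    M=np.array(f['camera_from_world'],float);R=M[:3,:3];t=M[:3,3]
    return -R.T@t, R.T@np.array([p[0],-p[1],-1.])
def atz(f,uv,z):
    o,d=ray(f,uv); return o+d*(z-o[2])/d[2]
def proj(f,P):
    K=np.array(f['camera_matrix'],float);d=np.array(f['dist'],float);M=np.array(f['camera_from_world'],float)
    c=M[:3,:3]@np.array(P,float)+M[:3,3]; c=np.array([c[0],-c[1],-c[2]])
    return cv2.projectPoints(c.reshape(1,1,3),np.zeros(3),np.zeros(3),K,d)[0].ravel()
def crop(tag,x0,y0,x1,y1,s,out):
    im=cv2.imread(f'pics/{tag}.png')[y0:y1,x0:x1]; cv2.imwrite(f'pics/{out}.png',cv2.resize(im,None,fx=s,fy=s,interpolation=cv2.INTER_CUBIC))
def tool(target):
    "shares for moving TCP to target (world mm), in tool axes"
    from scipy.spatial.transform import Rotation as R
    o=env.get_obs(); q=o['tcp_rot']; r=R.from_quat([q[1],q[2],q[3],q[0]])
    d=np.array(target)-np.array(o['eef_pos']); return np.round(r.inv().apply(d)/150,3), r.as_matrix().round(4), o
E
python3 - <<'E'
from h import *
for n in('top','side'):
    f=shot(n,n+'0'); M=np.array(f['camera_from_world']);print(n,-M[:3,:3].T@M[:3,3], f['camera_matrix'],f['dist'])
print(env.get_obs())
E
```

```text
top [ 183.19656524 -123.42185929 1525.01501706] [[471.76205199   0.         311.29140523]
 [  0.         471.76205199 245.10889898]
 [  0.           0.           1.        ]] [-0.05601584  0.          0.          0.          0.        ]
side [ 148.65824253 1042.74474624  557.64877933] [[531.18481628   0.         325.15274108]
 [  0.         531.18481628 246.57483349]
 [  0.           0.           1.        ]] [-0.07105611  0.          0.          0.          0.        ]
{'time_s': 0.1, 'joint_pos': array([ 1.15311142,  0.32176344, -0.07008314,  1.45155738,  0.02258743,
        1.37082918, -0.05693976]), 'qd': array([-0.00133212, -0.00151834, -0.00093994, -0.00305436, -0.00104825,
        0.00187526,  0.00150061]), 'effort': array([-3.38755272e-04, -4.94880617e+01, -3.84212192e-01, -3.15206444e+01,
        1.27954580e-02,  7.53277796e-03,  7.81558924e-06]), 'eef_pos': array([ 271.77242825, -589.91300775,  230.32121598]), 'tcp_rot': array([-8.54878347e-04,  9.76786915e-01,  2.14211437e-01, -2.30118890e-04]), 'wrist_force': array([-0.10861098,  0.61493684, -0.21714332]), 'torque': array([ 0.02145824, -0.05543684, -0.02138445]), 'grip_force': 0.0, 'gripper_width': 0.998415979306293}
```

View pics/top0.png

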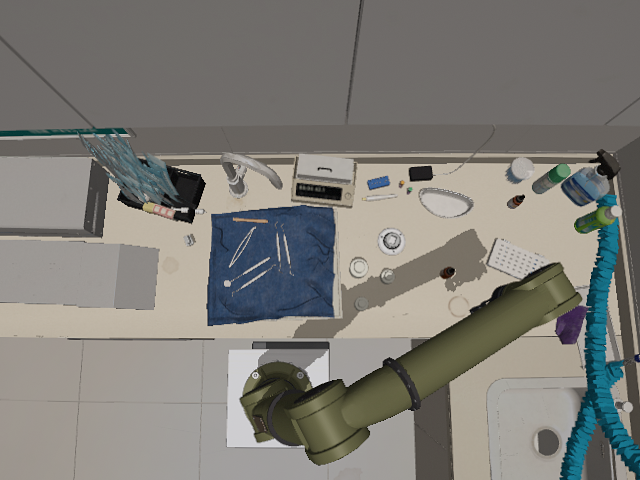

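View pics/side0.png

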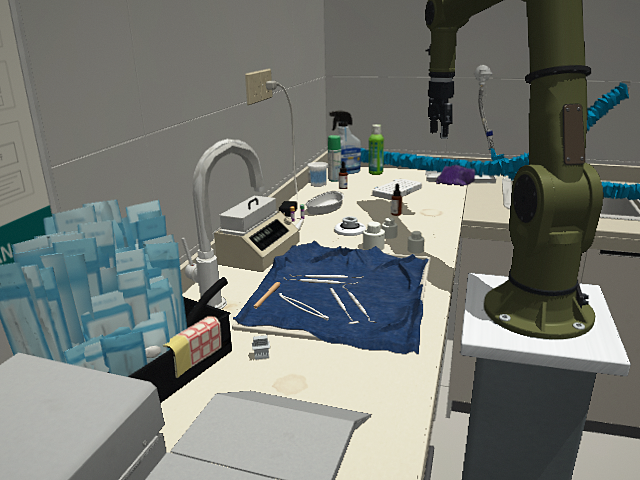

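Top view: capsule at (392,240). The carrier is the small steel block at (189,240), left of the towel. There are three cap candidates, at (358,268), (387,275) and (361,303), so I'll enlarge both regions.

```bash
python3 - <<'E'
from h import *
a=cv2.imread('pics/top0.png')[215:320,335:475]; b=cv2.imread('pics/top0.png')[225:255,170:210]
c=cv2.imread('pics/side0.png')[210:260,325:435]; d=cv2.imread('pics/side0.png')[325:365,240:285]
r=lambda x,s:cv2.resize(x,None,fx=s,fy=s,interpolation=cv2.INTER_CUBIC)
W=np.zeros((600,800,3),np.uint8)
def put(im,x,y): im=im[:600-y,:800-x]; W[y:y+im.shape[0],x:x+im.shape[1]]=im
put(r(a,3.5),0,0); put(r(b,7),500,0); put(r(d,6),500,215); put(r(c,4),0,390)
cv2.imwrite('pics/c1.png',W)
f=load('top0')
for n,uv,z in (('cap',(391.5,240),36),('car',(189,240),43),('A',(358,267),69),('B',(387,275),69),('C',(361,303),69)): print(n,atz(f,uv,z).round(1))
E
```

```text
cap [ 493.7 -366.8   36. ]
car [495.8 286.9  43. ]
A [ 401.4 -253.8   69. ]
B [ 375.8 -343.4   69. ]
C [ 289.6 -260.6   69. ]
```

View pics/c1.png

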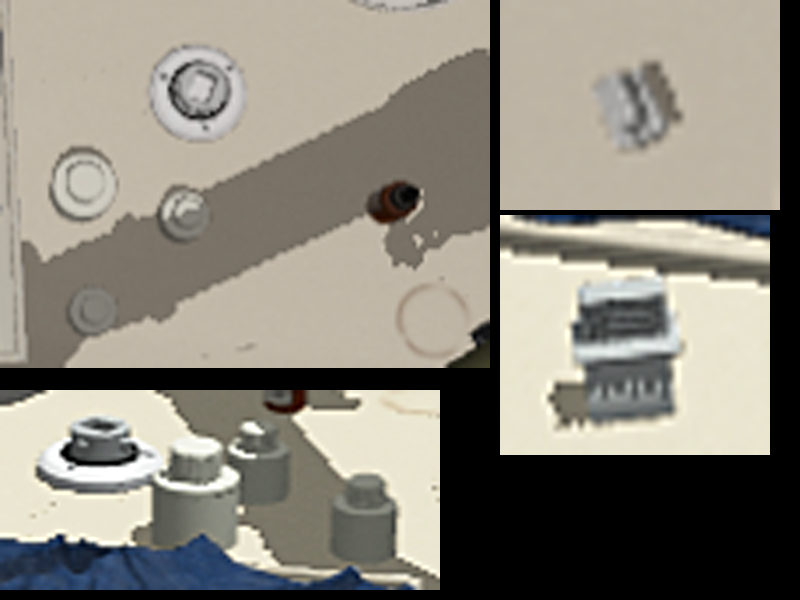

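The three caps measure about 59 mm (A, 358,268), 46 mm (B, 387,275) and 45 mm (C, 361,303). A is the right one: it fits the 58 mm skirt. Next I need the socket and carrier yaw.

```bash
python3 - <<'E'
from h import *
t=load('top0')['image'][...,::-1]; s=load('side0')['image'][...,::-1]
r=lambda x,k:cv2.resize(x,None,fx=k,fy=k,interpolation=cv2.INTER_CUBIC)
W=np.zeros((600,800,3),np.uint8)
a=r(t[230:251,381:403],18); b=r(t[231:249,180:200],18); c=r(s[208:238,330:370],10); d=r(s[330:364,245:275],9)
W[:a.shape[0],:a.shape[1]]=a; W[:b.shape[0],400:400+b.shape[1]]=b; c=c[:220];W[380:380+c.shape[0],:c.shape[1]]=c; d=d[:270]; W[330:330+d.shape[0],410:410+d.shape[1]]=d
cv2.imwrite('pics/c2.png',W)
g=cv2.cvtColor(t[232:249,384:402],cv2.COLOR_BGR2GRAY); print(g)
E
```

```text
[[207 208 208 195 183 172 136 110 127 163 182 187 198 205 207 202 177 159]
 [209 207 183 126  55  82 121 131 128 128 130 144 165 192 206 195 174 154]
 [205 173  90  37 104 156 177 163 159 171 176 167 135 147 188 168 103 149]
 [183  50  37 106 162 177 165 126 103 134 152 161 166 149 151 184 171 189]
 [133  58 120 154 177 172 171 170 150 124  93 105 139 159 149 153 196 206]
 [ 33  86 155 171 172 168 182 210 205 186 158 117  93 149 164 120 161 205]
 [ 54 100 137 175 171 171 187 207 205 206 205 171 104 158 174 135 148 206]
 [ 86 137 137 175 172 183 200 205 204 204 201 167 133 173 174 139 136 201]
 [ 76 124 137 175 179 195 207 204 203 205 185 113 155 176 175 141 117 189]
 [ 45  81 127 171 184 206 207 205 203 208 187 124 172 176 171 131 115 189]
 [ 54  87 103 156 179 193 186 192 206 202 166 135 176 175 168 124 131 198]
 [ 62 118 112 124 164 162 148 163 192 169 113 156 177 170 150 114 154 210]
 [ 63  91 141  98 130 167 175 173 164 146 146 173 177 163  75  82 173 208]
 [153  65 120 122  99 134 168 161 168 163 158 162 166 139  35 138 199 206]
 [202 137  66 112 106 135 153 108 130 136 131 108 113  46 105 185 208 205]
 [211 202 138  42  72 124 123  76  75 103 114  16  50 119 182 210 205 203]
 [208 211 202 150 103  32  26  42  41  30  54  87 128 191 209 207 204 197]]
```

View pics/c2.png

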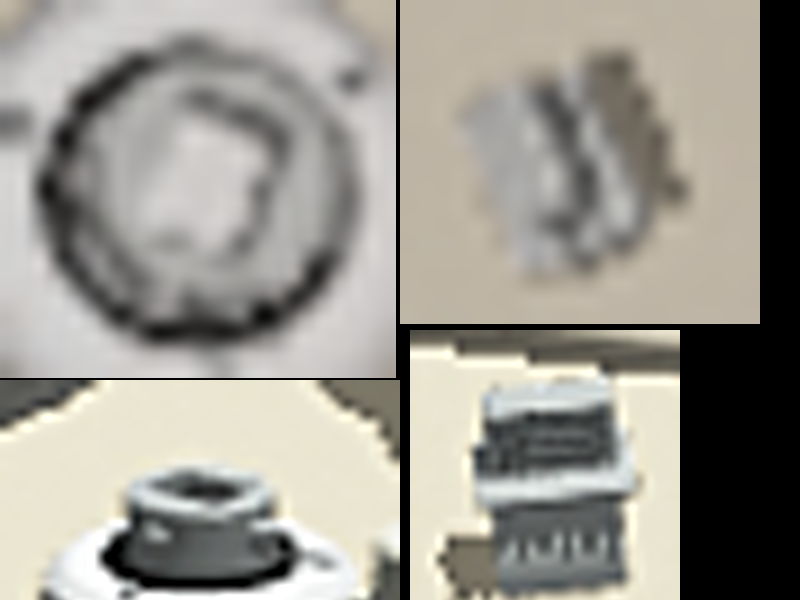

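```bash
cat > fit.py <<'E'
from h import *
from scipy.optimize import minimize
def rays(f,box,ss=4):
    x0,y0,x1,y1=box
    k=(np.arange(ss)+.5)/ss-.5
    u=(np.arange(x0,x1)[:,None]+k).ravel(); v=(np.arange(y0,y1)[:,None]+k).ravel()
    U,V=np.meshgrid(u,v)
    K=np.array(f['camera_matrix'],float);D=np.array(f['dist'],float)
    p=cv2.undistortPoints(np.stack([U,V],-1).reshape(-1,1,2),K,D)[:,0]
    M=np.array(f['camera_from_world'],float);R=M[:3,:3]
    d=np.c_[p[:,0],-p[:,1],-np.ones(len(p))]@R
    return -R.T@M[:3,3],d,(y1-y0,x1-x0,ss)
def loc(o,d,x,y,a):
    c,s=np.cos(a),np.sin(a); A=np.array([[c,s,0],[-s,c,0],[0,0,1]])
    return A@(o-[x,y,0]), d@A.T
def boxhit(o,d,lo,hi):
    t1=(np.array(lo)-o)/d;t2=(np.array(hi)-o)/d
    a=np.minimum(t1,t2);b=np.maximum(t1,t2);tn=a.max(1);tf=b.min(1)
    return np.where(tn<tf,tn,np.inf),a.argmax(1),b.argmin(1)
def cyl(o,d,r,z0,z1):
    tz=(z1-o[2])/d[:,2];p=o+d*tz[:,None];top=np.hypot(p[:,0],p[:,1])<r
    A=(d[:,:2]**2).sum(1);B=d[:,:2]@o[:2];C=o[:2]@o[:2]-r*r;q=B*B-A*C
    t=(-B-np.sqrt(np.maximum(q,0)))/A;z=o[2]+t*d[:,2];side=(q>0)&(z>z0)&(z<z1)
    return np.where(top,tz,np.where(side,t,np.inf)),np.where(top,2,0)
def lab_socket(o,d,P):
    o,d=loc(o,d,*P[:3]); p=o+d*((36-o[2])/d[:,2])[:,None]
    L=np.full(len(d),-1); L[np.hypot(p[:,0],p[:,1])<20.5]=0
    ins=(abs(p[:,0])<13.75)&(abs(p[:,1])<9.75)
    _,_,ex=boxhit(o,d,[-13.75,-9.75,10],[13.75,9.75,36.01])
    return np.where(ins,1+ex,L)
def lab_carrier(o,d,P):
    o,d=loc(o,d,*P[:3]); L=np.zeros(len(d),int)
    for lo,hi in (([-13,-9,0],[13,9,24]),([-16,-12,24],[16,12,27]),([-13,-5,27],[13,5,43])):
        L[np.isfinite(boxhit(o,d,lo,hi)[0])]=1
    return L
def lab_cap(o,d,P):
    o,d=loc(o,d,P[0],P[1],0); z=P[2] if len(P)>2 else 0; o=o-[0,0,z]
    t1,l1=cyl(o,d,29,0,47);t2,l2=cyl(o,d,17,47,69)
    L=np.zeros(len(d),int);L[np.isfinite(t1)]=1;L[np.isfinite(t2)]=1; return L
def cost(P,lab,R,img):
    o,d,(h,w,s)=R; L=lab(o,d,P); n=[]
    for k in np.unique(L[L>=0]): n.append((L==k).reshape(h,s,w,s).mean((1,3)).ravel())
    n=np.array(n).T; m=n.sum(1)>.98
    if m.sum()<10: return 1e9
    y=img.reshape(len(m),-1)[m]; c,*_=np.linalg.lstsq(n[m],y,rcond=None)
    return ((y-n[m]@c)**2).mean()
def fit(lab,f,box,starts,feat,step):
    R=rays(f,box); x0,y0,x1,y1=box; im=f['image'][y0:y1,x0:x1].astype(float)
    im=feat(im); out=[]
    for s in starts:
        s=np.array(s,float); S=np.vstack([s]+[s+np.eye(len(s))[i]*step[i] for i in range(len(s))])
        r=minimize(cost,s,args=(lab,R,im),method='Nelder-Mead',options=dict(initial_simplex=S,maxiter=150))
        out.append((round(r.fun,5),r.x.round(3)))
    return sorted(out,key=lambda q:q[0])
gray=lambda im:im.mean(2); sat=lambda im:(im[...,0]-im[...,2])/(im.max(2)+1)*100
E
python3 - <<'E'
from fit import *
t=load('top0');s=load('side0')
yaws=np.arange(0,3.14,.39)
def show(n,r,k=4):
    print(n); [print('  ',*q) for q in r[:k]]
show('sock top',fit(lab_socket,t,(382,230,403,251),[[494,-367,a] for a in yaws],gray,[3,3,.2]))
pc=proj(s,[494,-367,36]);print(pc);u,v=pc.astype(int)
show('sock side',fit(lab_socket,s,(u-12,v-8,u+13,v+9),[[494,-367,a] for a in yaws],gray,[3,3,.2]))
show('car top',fit(lab_carrier,t,(176,226,204,254),[[493,290,a] for a in yaws],sat,[4,4,.2]))
show('car side',fit(lab_carrier,s,(240,326,285,368),[[493,290,a] for a in yaws],sat,[4,4,.2]))
show('cap top',fit(lab_cap,t,(343,252,374,283),[[401,-254]],sat,[4,4]))
print(proj(t,[401,-254,69]),proj(s,[401,-254,69]),proj(s,[401,-254,0]))
E
```

```text
sock top
   79.63061 [ 497.36  -370.843    2.746]
   80.90269 [ 4.97300e+02 -3.70795e+02 -3.92000e-01]
   81.34216 [ 497.258 -370.812    2.777]
   94.72733 [ 497.251 -370.084    2.684]
[349.39553528 218.11688943]
sock side
   136.82449 [ 493.461 -365.15     2.764]
   137.36439 [ 4.93446e+02 -3.65334e+02 -3.54000e-01]
   140.06046 [ 493.359 -365.364    2.777]
   148.41659 [ 4.93146e+02 -3.65039e+02 -3.49000e-01]
car top
   0.85233 [499.983 295.504   3.567]
   0.85555 [5.00023e+02 2.95474e+02 4.34000e-01]
   0.85636 [4.99944e+02 2.95581e+02 4.28000e-01]
   0.85852 [4.99985e+02 2.95567e+02 4.29000e-01]
car side
   41.52964 [4.98139e+02 2.94866e+02 4.48000e-01]
   41.53124 [498.004 294.944   3.585]
   41.53368 [498.104 294.869   3.587]
   41.5347 [4.98106e+02 2.94882e+02 4.44000e-01]
cap top
   1.1926 [ 404.426 -258.006]
[358.06442484 267.11973586] [373.45139354 223.16114955] [373.05547951 247.23533002]
```

```bash
cat >> fit.py <<'E'
def lab_foot(o,d,P):
    o,d=loc(o,d,P[0],P[1],0); L=np.zeros(len(d),int)
    L[np.isfinite(cyl(o,d,46,0,14)[0])]=1; L[np.isfinite(cyl(o,d,29.5,14,17)[0])|np.isfinite(cyl(o,d,22,14,36)[0])]=-1
    return L
E
python3 - <<'E'
from fit import *
t=load('top0');s=load('side0')
print(fit(lab_foot,t,(374,222,409,257),[[495,-368]],sat,[4,4]))
print(fit(lab_foot,s,(328,208,370,240),[[495,-368]],sat,[4,4]))
print(fit(lab_foot,t,(374,222,409,257),[[495,-368]],gray,[4,4]))
print(fit(lab_cap,s,(355,216,385,245),[[403,-256]],sat,[4,4]))
for a in (-.45,-.42,-.39,-.36,-.33,-.3):
  print(a,[fit(lambda o,d,P:lab_socket(o,d,[*P,a]),f,b,[p],gray,[1,1])[0] for f,b,p in((t,(382,230,403,251),[497.3,-370.8]),(s,(337,210,362,227),[493.4,-365.2]))])
from h import tool
print(tool([499,295,120]))
E
```

```text
[(np.float64(1.74406), array([ 496.332, -369.839]))]
[(np.float64(8.92778), array([ 493.298, -367.789]))]
[(np.float64(158.42331), array([ 494.299, -371.838]))]
[(np.float64(25.26347), array([ 400.013, -251.6  ]))]
-0.45 [(np.float64(98.57284), array([ 497.239, -370.785])), (np.float64(194.41979), array([ 493.613, -365.702]))]
-0.42 [(np.float64(84.87417), array([ 497.385, -370.788])), (np.float64(149.95915), array([ 493.689, -365.247]))]
-0.39 [(np.float64(80.04391), array([ 497.335, -370.824])), (np.float64(155.71093), array([ 493.391, -365.576]))]
-0.36 [(np.float64(83.10836), array([ 497.502, -370.798])), (np.float64(153.8371), array([ 492.949, -365.223]))]
-0.33 [(np.float64(84.02832), array([ 497.383, -370.827])), (np.float64(155.82165), array([ 493.354, -365.374]))]
-0.3 [(np.float64(98.80688), array([ 497.276, -370.821])), (np.float64(152.20877), array([ 493.391, -365.315]))]
(array([ 3.845, -4.723,  0.744]), array([[ 9.082e-01,  4.185e-01, -8.000e-04],
       [ 4.185e-01, -9.082e-01,  1.600e-03],
       [-1.000e-04, -1.800e-03, -1.000e+00]]), {'time_s': 0.1, 'joint_pos': array([ 1.15311142,  0.32176344, -0.07008314,  1.45155738,  0.02258743,
        1.37082918, -0.05693976]), 'qd': array([-0.00133212, -0.00151834, -0.00093994, -0.00305436, -0.00104825,
        0.00187526,  0.00150061]), 'effort': array([-3.38755272e-04, -4.94880617e+01, -3.84212192e-01, -3.15206444e+01,
        1.27954580e-02,  7.53277796e-03,  7.81558924e-06]), 'eef_pos': array([ 271.77242825, -589.91300775,  230.32121598]), 'tcp_rot': array([-8.54878347e-04,  9.76786915e-01,  2.14211437e-01, -2.30118890e-04]), 'wrist_force': array([-0.10861098,  0.61493684, -0.21714332]), 'torque': array([ 0.02145824, -0.05543684, -0.02138445]), 'grip_force': 0.0, 'gripper_width': 0.998415979306293})
```

Estimates:
- **Carrier:** (499, 295), yaw 0.435. The tool is already aligned with it.
- **Socket:** about (496, -369), yaw about -0.38.
- **Cap A:** about (402, -255).

Moving to the carrier, staying close to the robot.

```bash
python3 -m jog '[[0.4,-0.3,0,0,-1],[0.8,-0.6,0,0,-1],[0.88,-0.66,0,0,-1],[0.88,-0.66,0,0,-1]]' && python3 -m jog '[[0.4,-0.3,0,0,-1],[0.8,-0.6,0,0,-1],[0.88,-0.66,0,0,-1],[0.88,-0.66,0,0,-1]]' && python3 -m jog '[[0.2,-0.36,0,0,-1],[0.4,-0.72,0,0,-1],[0.48,-0.88,0,0,-1],[0.48,-0.88,0,0,-1]]' && python3 -m jog '[[0.2,-0.36,0,0,-1],[0.4,-0.72,0,0,-1],[0.48,-0.88,0,0,-1],[0.48,-0.88,0,0,-1]]'
```

```text
time_s: 0.6
eef_pos: [353.3, -441.5, 231.3]
tcp_rot: [-0.0, 0.976, 0.218, 0.0]
wrist_force: [-0.1, -0.3, 1.0]
gripper_width: 1.001
grip_force: 0.0
time_s: 1.1
eef_pos: [430.5, -297.5, 231.3]
tcp_rot: [-0.0, 0.976, 0.217, 0.0]
wrist_force: [-0.7, -1.6, -0.6]
gripper_width: 1.003
grip_force: 0.0
time_s: 1.6
eef_pos: [439.0, -150.0, 231.4]
tcp_rot: [0.0, 0.977, 0.215, -0.0]
wrist_force: [-0.8, -0.4, -0.7]
gripper_width: 0.998
grip_force: 0.0
time_s: 2.1
eef_pos: [449.7, -0.7, 231.4]
tcp_rot: [0.0, 0.977, 0.215, 0.0]
wrist_force: [0.6, -1.1, 0.4]
gripper_width: 1.001
grip_force: 0.0
```

```bash
python3 -m jog '[[0.2,-0.36,0,0,-1],[0.45,-0.7,0,0,-1],[0.56,-0.825,0,0,-1],[0.56,-0.825,0,0,-1]]' && python3 -m jog '[[0.2,-0.36,0,0,-1],[0.45,-0.7,0,0,-1],[0.56,-0.825,0.4,0,-1],[0.56,-0.825,0.7,0,-1],[0.56,-0.825,0.75,0,-1],[0.56,-0.825,0.75,0,-1]]'; python3 - <<'E'
from h import *
print(tool([499,295.2,29])); shot('side','side1'); crop('side1',215,290,305,370,8,'c3')
E
```

```text
time_s: 2.6
eef_pos: [474.9, 146.3, 231.0]
tcp_rot: [-0.0, 0.977, 0.214, -0.0]
wrist_force: [-0.2, -0.5, -0.4]
gripper_width: 0.995
grip_force: 0.0
time_s: 3.35
eef_pos: [499.8, 292.7, 119.2]
tcp_rot: [0.001, 0.977, 0.213, 0.0]
wrist_force: [-0.5, -0.2, 0.2]
gripper_width: 0.998
grip_force: 0.0
(array([ 0.002, -0.018,  0.601]), array([[ 9.097e-01,  4.154e-01,  4.000e-04],
       [ 4.154e-01, -9.097e-01, -1.200e-03],
       [-1.000e-04,  1.300e-03, -1.000e+00]]), {'time_s': 3.35, 'joint_pos': array([ 0.14101136,  0.37471836, -0.86026861,  1.74360656,  0.30808331,
        1.16511688, -1.95105034]), 'qd': array([ 6.66941602e-05, -2.70582943e-02, -2.48796703e-02, -3.09810799e-02,
       -3.85837548e-03,  1.01432518e-04, -5.59601666e-03]), 'effort': array([-6.86181360e-02, -3.69511306e+01, -8.02757621e+00, -2.67781645e+01,
        4.38184699e-02,  2.85017677e-02, -7.73764303e-03]), 'eef_pos': array([499.78400654, 292.67199091, 119.20375292]), 'tcp_rot': array([6.47510337e-04, 9.77152541e-01, 2.12538197e-01, 7.92578784e-05]), 'wrist_force': array([-0.51314457, -0.20397571,  0.15516789]), 'torque': array([-0.01126385,  0.00272144,  0.01329727]), 'grip_force': 0.0, 'gripper_width': 0.9977449217379795})
```

View pics/c3.png

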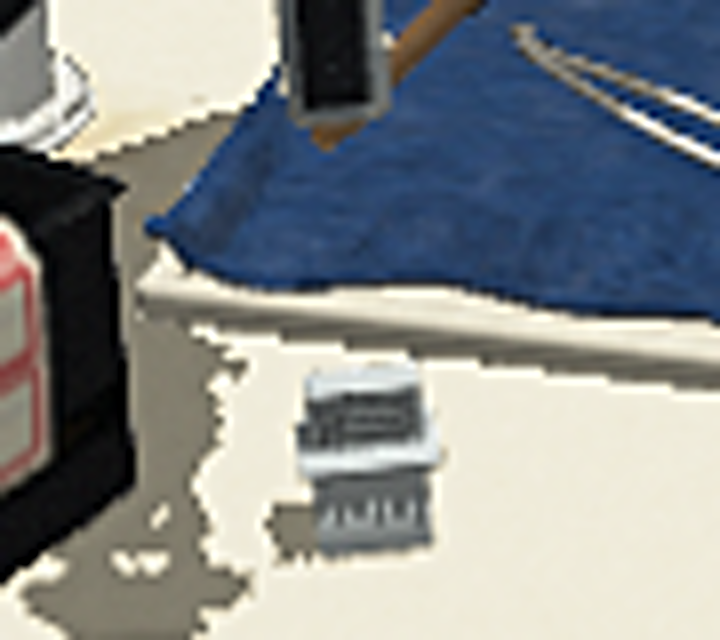

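The side view shows the carrier at about px (261,348), clear of the box. The finger above it is clear too, so I'll descend and grip.

```bash
python3 - <<'E'
from h import *
f=load('side1');print(proj(f,[476,344,132]),proj(f,[523,244,132]),atz(f,(231,350),0),atz(f,(230,315),50))
E
python3 -m jog '[[0,-0.015,0.3,0,-1],[0,-0.015,0.5,0,-1],[0,-0.015,0.6,0,-1],[0,-0.015,0.6,0,-1],[0,-0.015,0.6,0,1],[0,-0.015,0.6,0,1],[0,-0.015,0.6,0,1],[0,-0.015,0.6,0,1]]' 50; python3 -m jog '[[0,0,0,0,1],[0,0,0,0,1],[0,0,0,0,1]]'
```

```text
[256.84985893 307.00401669] [254.4152078 277.7792828] [560.51424559 291.81879632   0.        ] [576.84817039 251.11941154  50.        ]
time_s: 4.4
eef_pos: [497.4, 297.2, 29.1]
tcp_rot: [0.0, 0.977, 0.214, 0.0]
wrist_force: [-0.2, -0.6, 0.1]
gripper_width: 0.142
grip_force: 0.4
time_s: 4.78
eef_pos: [497.4, 297.2, 29.1]
tcp_rot: [0.0, 0.977, 0.214, 0.0]
wrist_force: [-0.3, -1.0, 5.1]
gripper_width: 0.101
grip_force: 50.6
```

```bash
python3 -m jog '[[0,0,-0.05,0,1],[0,0,-0.4,0,1],[0,0,-0.8,0,1],[0,0,-0.8,0,1],[0,0,-0.8,0,1]]'; python3 - <<'E'
from fit import *
o=env.get_obs(); p=o['eef_pos'];print(p)
f=shot('side','side2');t=shot('top','top2')
z0=p[2]-29
print(proj(f,[p[0],p[1],z0]),proj(t,[p[0],p[1],z0]))
u,v=proj(f,[p[0],p[1],z0+13]).astype(int); crop('side2',u-30,v-35,u+30,v+25,10,'c4')
E
```

```text
time_s: 5.4
eef_pos: [496.9, 296.5, 148.3]
tcp_rot: [0.0, 0.977, 0.214, -0.0]
wrist_force: [-0.3, 0.6, -1.0]
gripper_width: 0.099
grip_force: 50.1
[496.94102728 296.53916145 148.26712564]
[256.87640637 298.93432265] [179.38082743 234.55645016]
```

View pics/c4.png

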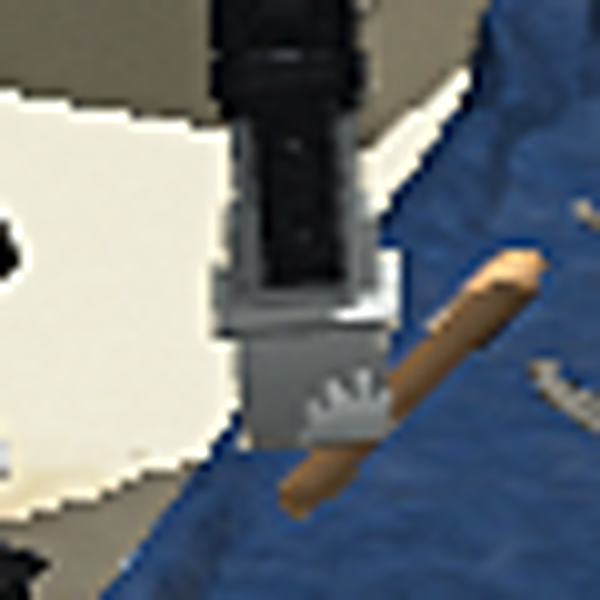

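```bash
python3 - <<'E'
from h import *
f=load('side2');p=np.array([496.94,296.54,148.27]);a=2*np.arctan2(.214,.977);X=np.array([np.cos(a),np.sin(a),0]);Y=np.array([np.sin(a),-np.cos(a),0])
u,v=proj(f,[p[0],p[1],p[2]-16]).astype(int)
z0=p[2]-28
for e in(-2,0,2):
  g=lambda dx,dy,z:(((proj(f,p*[1,1,0]+X*(dx+e)+Y*dy+[0,0,z0+z])-[u-30,v-35]+.5)*10).round(0))
  print(e,'foot',g(-13,-9,0),g(13,-9,0),'shank top',g(-13,-9,24),g(13,-9,24),'collar',g(-16,-12,27),g(16,-12,27))
  print('  far corner collar',g(16,12,27),g(-16,12,27))
e=0
for d in(-8,-12,-20): print('finger',d,g(-11,d,35),g(11,d,35))
E
```

```text
-2 foot [402. 436.] [251. 449.] shank top [393. 312.] [240. 325.] collar [411. 303.] [221. 319.]
  far corner collar [219. 256.] [404. 241.]
0 foot [391. 437.] [239. 450.] shank top [382. 313.] [228. 326.] collar [399. 304.] [210. 320.]
  far corner collar [208. 257.] [392. 242.]
2 foot [379. 438.] [227. 451.] shank top [370. 314.] [217. 327.] collar [387. 305.] [198. 321.]
  far corner collar [196. 258.] [381. 243.]
finger -8 [365. 254.] [235. 265.]
finger -12 [366. 264.] [236. 275.]
finger -20 [368. 285.] [236. 296.]
```

```bash
python3 -m jog '[[-0.2,0.3,-0.3,0,1],[-0.45,0.66,-0.55,0,1],[-0.56,0.825,-0.55,0,1],[-0.56,0.825,-0.55,0,1]]' && python3 -m jog '[[-0.2,0.36,0,0,1],[-0.45,0.7,0,0,1],[-0.56,0.825,0,0,1],[-0.56,0.825,0,0,1]]' && python3 -m jog '[[-0.12,0.38,0,0,1],[-0.22,0.74,0,0,1],[-0.24,0.79,0,0,1],[-0.24,0.79,0,0,1]]' && python3 -m jog '[[-0.12,0.38,0,0,1],[-0.22,0.74,0,0,1],[-0.24,0.79,0,0,1],[-0.24,0.79,0,0,1]]' && python3 -m jog '[[-0.12,0.38,0,0.25,1],[-0.22,0.74,0,0.5,1],[-0.24,0.79,0,0.75,1],[-0.24,0.79,0,0.75,1]]' && python3 -m jog '[[0,0,0.2,0.3,1],[0,0,0.5,0.6,1],[0,0,0.65,0.79,1],[0,0,0.65,0.79,1],[0,0,0.65,0.79,1]]'; python3 - <<'E'
from h import *
print(tool([495.5,-368,74]))
E
```

```text
time_s: 6.0
eef_pos: [472.9, 144.5, 230.7]
tcp_rot: [0.001, 0.978, 0.21, -0.001]
wrist_force: [0.2, 1.0, -0.9]
gripper_width: 0.099
grip_force: 50.1
time_s: 6.5
eef_pos: [447.3, 0.5, 229.8]
tcp_rot: [-0.001, 0.977, 0.212, -0.001]
wrist_force: [0.5, 0.7, -0.4]
gripper_width: 0.102
grip_force: 50.1
time_s: 7.0
eef_pos: [465.5, -119.0, 230.3]
tcp_rot: [-0.001, 0.977, 0.215, -0.0]
wrist_force: [1.0, -0.7, -0.3]
gripper_width: 0.1
grip_force: 50.1
time_s: 7.5
eef_pos: [482.8, -241.0, 230.8]
tcp_rot: [-0.001, 0.977, 0.215, 0.0]
wrist_force: [-0.7, -0.5, -0.9]
gripper_width: 0.098
grip_force: 50.1
time_s: 8.0
eef_pos: [500.1, -363.7, 231.2]
tcp_rot: [-0.001, 1.0, 0.021, 0.0]
wrist_force: [0.8, 0.6, -1.8]
gripper_width: 0.103
grip_force: 50.1
time_s: 8.62
eef_pos: [500.5, -364.8, 135.6]
tcp_rot: [0.0, 0.983, -0.184, 0.001]
wrist_force: [0.0, -0.4, -0.0]
gripper_width: 0.103
grip_force: 50.1
(array([-0.024,  0.032,  0.411]), array([[ 9.325e-01, -3.611e-01,  2.300e-03],
       [-3.611e-01, -9.325e-01, -1.000e-03],
       [ 2.500e-03,  1.000e-04, -1.000e+00]]), {'time_s': 8.625, 'joint_pos': array([ 0.8489229 ,  0.33458333, -0.31846731,  1.64337592,  0.11111991,
        1.17902817, -1.43550979]), 'qd': array([ 0.0090771 , -0.00470403,  0.0058801 , -0.01697364,  0.00283913,
       -0.00475275, -0.00987522]), 'effort': array([-1.15816074e-01, -4.62923527e+01, -2.97373384e+00, -2.89602435e+01,
       -4.81114825e-03,  4.86282259e-02,  9.20940220e-03]), 'eef_pos': array([ 500.49172587, -364.77461904,  135.60460553]), 'tcp_rot': array([ 2.81796973e-04,  9.82988477e-01, -1.83663045e-01,  1.20868846e-03]), 'wrist_force': array([ 0.00545893, -0.35085826, -0.00755284]), 'torque': array([-0.00304203,  0.02816496, -0.03361824]), 'grip_force': 50.10282218456268, 'gripper_width': 0.1026354975398775})
```

```bash
python3 -m jog '[[-0.024,0.032,0.15,0.02,1],[-0.024,0.032,0.35,0.02,1],[-0.024,0.032,0.36,0.02,1],[-0.024,0.032,0.36,0.02,1]]'; python3 - <<'E'
from fit import *
o=env.get_obs();p=o['eef_pos'];print(p,o['tcp_rot'])
f=shot('side','side3');t=shot('top','top3')
# carrier shank silhouette in side view vs bg
q=proj(f,[p[0],p[1],p[2]-16]);print(q)
u,v=q.astype(int)
im=f['image'][v-25:v+25,u-35:u+35,::-1]
A=cv2.resize(im,None,fx=10,fy=10,interpolation=cv2.INTER_CUBIC)
a=2*np.arctan2(o['tcp_rot'][2],o['tcp_rot'][1]);X=np.array([np.cos(a),np.sin(a),0]);Y=np.array([np.sin(a),-np.cos(a),0])
g=lambda P:((proj(f,P)-[u-35,v-25]+.5)*10).round().astype(int)
b=np.array([p[0],p[1],p[2]-28])
for dx in(-13,13):
  P=[tuple(map(int,g(b+X*dx-Y*9+[0,0,z]))) for z in(0,24)]; print(P); cv2.line(A,*P,(0,0,255),1)
for R,z,c in((22,36,(0,200,0)),(46,14,(255,0,0))):
  th=np.linspace(0,6.283,60); cv2.polylines(A,[np.array([g([495.5+R*np.cos(k),-368+R*np.sin(k),z]) for k in th])],True,c,1)
cv2.imwrite('pics/c5.png',A)
E
```

```text
time_s: 9.12
eef_pos: [495.1, -369.5, 81.7]
tcp_rot: [0.0, 0.982, -0.191, 0.001]
wrist_force: [0.7, -0.3, -1.0]
gripper_width: 0.1
grip_force: 50.1
[ 495.09786669 -369.46595824   81.74102202] [ 4.99220977e-04  9.81650406e-01 -1.90684590e-01  1.27240599e-03]
[349.20504499 208.08085635]
[(376, 312), (376, 233)]
[(302, 295), (302, 216)]
```

View pics/c5.png

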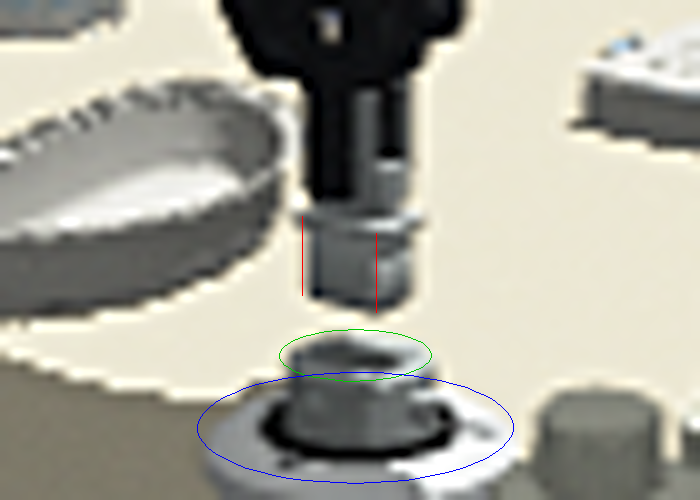

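The side view shows the carrier at px (350,210), just above the stud and about 1 mm off laterally. I'll correct that and lower until contact.

```bash
python3 -m jog '[[0.006,-0.002,0.05,0,1],[0.006,-0.002,0.1,0,1],[0.006,-0.002,0.11,0,1],[0.006,-0.002,0.11,0,1],[0.006,-0.002,0.12,0,1],[0.006,-0.002,0.13,0,1],[0.006,-0.002,0.14,0,1],[0.006,-0.002,0.14,0,1]]' 60
```

```text
time_s: 10.22
eef_pos: [494.7, -369.2, 58.7]
tcp_rot: [-0.0, 0.982, -0.191, -0.0]
wrist_force: [0.2, -0.3, -1.8]
gripper_width: 0.1
grip_force: 62.9
```

```bash
python3 -m jog '[[0,0,0.02,0,1],[0,0,0.04,0,1],[0,0,0.06,0,1],[0,0,0.06,0,1]]' 60
```

```text
time_s: 10.72
eef_pos: [494.6, -369.1, 49.4]
tcp_rot: [-0.0, 0.982, -0.191, -0.0]
wrist_force: [0.2, 0.7, -0.6]
gripper_width: 0.095
grip_force: 62.9
```

Bottom at about 21 mm with no contact force, so it's in the socket. Continuing down.

```bash
python3 -m jog '[[0,0,0.02,0,1],[0,0,0.04,0,1],[0,0,0.055,0,1],[0,0,0.055,0,1]]' 60; python3 -m jog '[[0,0,0.01,0,1],[0,0,0.02,0,1],[0,0,0.02,0,1]]' 60;python3 - <<'E'
from h import *
shot('side','side4'); crop('side4',320,180,380,240,10,'c6')
E
```

```text
time_s: 11.22
eef_pos: [494.8, -369.2, 41.5]
tcp_rot: [0.0, 0.982, -0.191, -0.0]
wrist_force: [0.2, 0.1, -0.3]
gripper_width: 0.096
grip_force: 63.0
time_s: 11.6
eef_pos: [495.0, -369.4, 41.1]
tcp_rot: [0.0, 0.982, -0.191, 0.0]
wrist_force: [-5.1, 2.8, 13.5]
gripper_width: 0.096
grip_force: 64.9
```

View pics/c6.png

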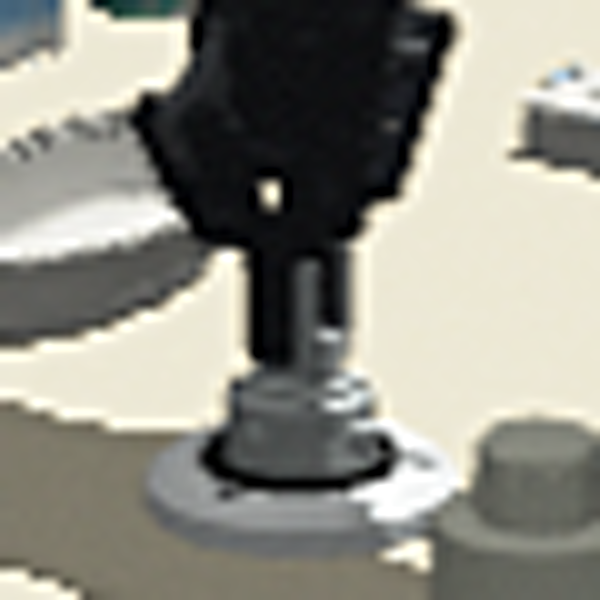

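Carrier is home: it stopped at z=41 with 13 N, and its collar sits on the stud. Release, rise and go to cap A, turning the jaw away from cap B.

```bash
python3 -m jog '[[0,0,-0.01,0,1],[0,0,-0.01,0,-1],[0,0,-0.01,0,-1],[0,0,-0.01,0,-1],[0,0,-0.3,0,-1],[0,0,-0.7,0,-1],[0,0,-0.9,0,-1],[0,0,-0.9,0,-1]]' && python3 -m jog '[[-0.4,-0.2,0,-0.3,-1],[-0.7,-0.4,0,-0.6,-1],[-0.849,-0.463,0,-0.9,-1],[-0.849,-0.463,0,-1,-1],[-0.849,-0.463,0,-1,-1]]' && python3 -m jog '[[0,0,0,-0.3,-1],[0,0,0,-0.6,-1],[0,0,0,-0.9,-1],[0,0,0,-0.9,-1]]'; python3 - <<'E'
from fit import *
t=shot('top','top5');s=shot('side','side5')
print(tool([402.8,-257.2,130]))
g=lambda im:cv2.resize(im,None,fx=6,fy=6,interpolation=cv2.INTER_CUBIC)
u,v=proj(s,[402.8,-257.2,80]).astype(int)
cv2.imwrite('pics/c7.png',np.hstack([g(t['image'][220:280,360:420,::-1]),g(s['image'][v-40:v+20,u-40:u+20,::-1])])); print(u,v)
E
```

```text
time_s: 12.65
eef_pos: [496.5, -370.3, 176.9]
tcp_rot: [0.001, 0.982, -0.191, 0.003]
wrist_force: [0.2, -0.9, -0.1]
gripper_width: 1.005
grip_force: 0.0
time_s: 13.28
eef_pos: [402.1, -256.7, 172.5]
tcp_rot: [-0.0, 0.998, 0.069, -0.001]
wrist_force: [0.7, 0.3, -1.0]
gripper_width: 1.001
grip_force: 0.0
time_s: 13.78
eef_pos: [402.7, -257.1, 172.8]
tcp_rot: [-0.001, 0.954, 0.299, -0.0]
wrist_force: [-0.2, -0.1, 0.6]
gripper_width: 1.002
grip_force: 0.0
(array([-0.   ,  0.001,  0.287]), array([[ 8.217e-01,  5.700e-01, -7.000e-04],
       [ 5.700e-01, -8.217e-01,  7.000e-04],
       [-2.000e-04, -9.000e-04, -1.000e+00]]), {'time_s': 13.875, 'joint_pos': array([ 0.91320933,  0.01070584, -0.40045863,  1.92830692,  0.00419196,
        1.20434644, -0.45304209]), 'qd': array([ 3.77762938e-05, -5.65756986e-03, -5.46370672e-04, -4.78514391e-04,
        7.80832861e-04,  2.69258647e-04,  1.18393472e-02]), 'effort': array([ 2.74550941e-03, -2.85456276e+01, -1.12566550e-01, -2.99471855e+01,
        1.19788633e-02,  3.90485540e-03,  1.82083400e-02]), 'eef_pos': array([ 402.75158257, -257.05287991,  173.01748896]), 'tcp_rot': array([-4.22872114e-04,  9.54372588e-01,  2.98618045e-01, -2.19360800e-04]), 'wrist_force': array([ 1.01821272, -0.26670806,  0.83314109]), 'torque': array([-0.05281221,  0.07264944, -0.0100828 ]), 'grip_force': 0.0, 'gripper_width': 1.0007277540905253})
373 218
```

View pics/c7.png

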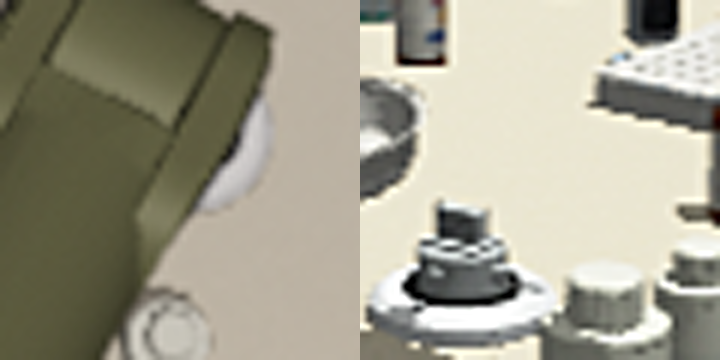

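Side view: the carrier is seated upright, at crop (465,240). Descending onto cap A's knob and gripping.

```bash
python3 -m jog '[[0,0.001,0.3,0,-1],[0,0.001,0.6,0,-1],[0,0.001,0.78,0,-1],[0,0.001,0.82,0,-1],[0,0.001,0.82,0,-1],[0,0.001,0.82,0,1],[0,0.001,0.82,0,1],[0,0.001,0.82,0,1]]' 60; python3 -m jog '[[0,0,0,0,1],[0,0,0,0,1],[0,0,0,0,1],[0,0,0,0,1]]'
```

```text
time_s: 14.88
eef_pos: [403.2, -257.3, 51.3]
tcp_rot: [0.0, 0.954, 0.3, 0.0]
wrist_force: [-4.6, 5.0, 18.8]
gripper_width: 0.377
grip_force: 47.8
time_s: 15.38
eef_pos: [403.3, -257.3, 51.5]
tcp_rot: [0.0, 0.954, 0.3, 0.0]
wrist_force: [-1.4, 0.8, 6.2]
gripper_width: 0.378
grip_force: 59.0
```

```bash
python3 -m jog '[[0,0,-0.05,0,1],[0,0,-0.4,0,1],[0,0,-0.75,0,1],[0.03,0.3,-0.75,0,1],[0.06,0.7,-0.75,0,1],[0.073,0.962,-0.75,0,1],[0.073,0.962,-0.75,0,1],[0.073,0.962,-0.75,0,1]]'; python3 - <<'E'
from fit import *
o=env.get_obs();p=o['eef_pos'];print(p)
f=shot('side','side6')
rz=p[2]-51.5
u,v=proj(f,[494.9,-369.3,rz+20]).astype(int)
A=cv2.resize(f['image'][v-30:v+30,u-40:u+40,::-1],None,fx=10,fy=10,interpolation=cv2.INTER_CUBIC)
g=lambda P:((proj(f,P)-[u-40,v-30]+.5)*10).round().astype(int)
th=np.linspace(0,6.283,80)
for c,R,z,col in((p,29,rz,(0,0,255)),(p,29,rz+47,(0,0,255)),((494.9,-369.3),46,14,(255,0,0)),((494.9,-369.3),46,0,(255,0,0))):
  cv2.polylines(A,[np.array([g([c[0]+R*np.cos(k),c[1]+R*np.sin(k),z]) for k in th])],True,col,1)
cv2.imwrite('pics/c8.png',A)
E
```

```text
time_s: 16.38
eef_pos: [494.1, -368.3, 162.7]
tcp_rot: [-0.001, 0.954, 0.3, -0.0]
wrist_force: [-0.1, 0.7, -0.9]
gripper_width: 0.371
grip_force: 60.0
[ 494.14984616 -368.29904102  162.67657696]
```

View pics/c8.png

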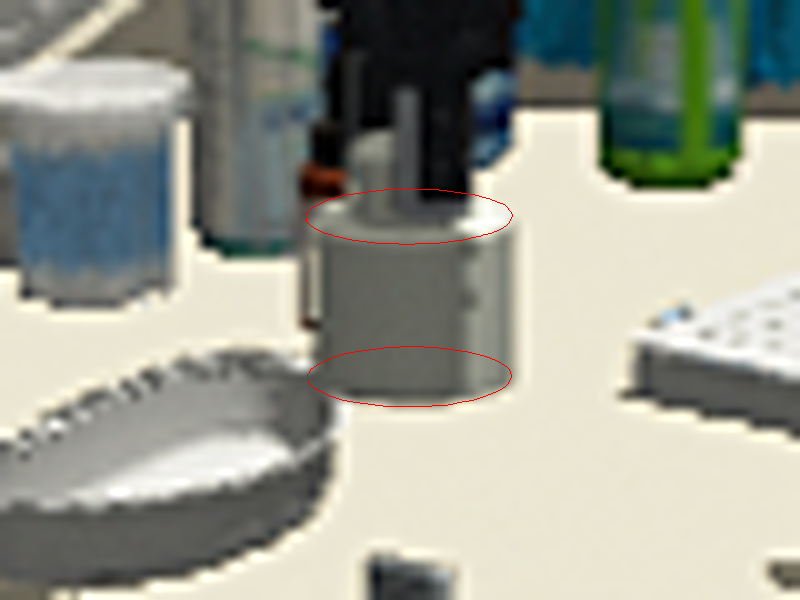

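The cap's centre sits 6 crop px right of prediction, the same camera bias the carrier showed, so it is centred in the hand. Lowering it onto the stud.

```bash
python3 -m jog '[[0,0.008,0.15,0,1],[0,0.008,0.3,0,1],[0,0.008,0.38,0,1],[0,0.008,0.44,0,1],[0,0.008,0.48,0,1],[0,0.008,0.51,0,1],[0,0.008,0.53,0,1],[0,0.008,0.53,0,1]]' 80; python3 -m jog '[[0,0,0,0,1],[0,0,0,0,1]]'
```

```text
time_s: 17.42
eef_pos: [495.2, -370.2, 83.5]
tcp_rot: [-0.0, 0.954, 0.3, -0.0]
wrist_force: [-0.4, 0.0, -0.2]
gripper_width: 0.364
grip_force: 79.9
time_s: 17.68
eef_pos: [495.4, -370.3, 83.8]
tcp_rot: [0.0, 0.954, 0.3, 0.0]
wrist_force: [0.0, -0.3, -1.6]
gripper_width: 0.362
grip_force: 79.9
```

```bash
python3 -m jog '[[0,-0.006,0.02,0,1],[0,-0.006,0.04,0,1],[0,-0.006,0.055,0,1],[0,-0.006,0.055,0,1]]' 80; python3 -m jog '[[0,0,0.015,0,1],[0,0,0.03,0,1],[0,0,0.045,0,1],[0,0,0.045,0,1]]'
```

```text
time_s: 18.18
eef_pos: [495.9, -370.1, 76.8]
tcp_rot: [0.001, 0.954, 0.3, 0.001]
wrist_force: [0.7, -0.1, 5.5]
gripper_width: 0.363
grip_force: 81.4
time_s: 18.68
eef_pos: [494.5, -369.3, 68.4]
tcp_rot: [-0.0, 0.954, 0.3, -0.0]
wrist_force: [0.7, -0.0, 2.8]
gripper_width: 0.366
grip_force: 80.8
```

It clicked, with the rim at about 17 mm. Squeezing the seal now.

```bash
python3 -m jog '[[0,0,0.01,0,1],[0,0,0.02,0,1],[0,0,0.025,0,1],[0,0,0.025,0,1]]' 80; python3 -m jog '[[0,0,0,0,1],[0,0,0,0,1]]'
```

```text
time_s: 19.18
eef_pos: [494.7, -369.2, 65.9]
tcp_rot: [-0.0, 0.954, 0.3, -0.0]
wrist_force: [-1.7, 2.0, 8.5]
gripper_width: 0.366
grip_force: 81.5
time_s: 19.42
eef_pos: [494.7, -369.2, 65.9]
tcp_rot: [-0.0, 0.954, 0.3, -0.0]
wrist_force: [-2.5, 1.1, 7.4]
gripper_width: 0.363
grip_force: 81.5
```

```bash
python3 -m jog '[[0,0,0.007,0,1],[0,0,0.012,0,1],[0,0,0.012,0,1],[0,0,0.012,0,1]]' 80; python3 -m jog '[[0,0,0,0,1],[0,0,0,0,1],[0,0,0,0,1]]'; python3 -c "
from h import *
shot('side','side9'); crop('side9',310,160,390,235,7,'c9')"
```

```text
time_s: 19.92
eef_pos: [494.8, -369.2, 65.7]
tcp_rot: [0.0, 0.954, 0.3, -0.0]
wrist_force: [-5.7, 4.7, 17.0]
gripper_width: 0.367
grip_force: 82.5
time_s: 20.3
eef_pos: [494.8, -369.2, 65.7]
tcp_rot: [0.0, 0.954, 0.3, -0.0]
wrist_force: [-5.2, 5.3, 16.7]
gripper_width: 0.365
grip_force: 82.5
```

View pics/c9.png

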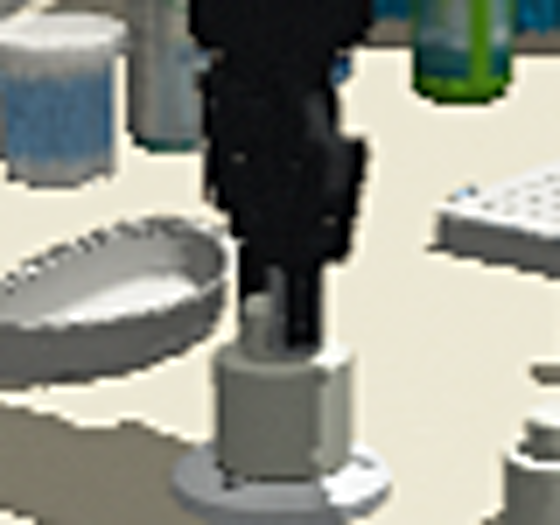

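The cap stands upright on the seat at crop (285,410), held with 17 N of push, and the rim is hard on the seat. Handing in.

```bash
python3 -c "
from cell import env
print(env.hand_in())"
```

```text
the job is handed in; nothing more can be done
None
```

The carrier is plugged home and the 58 mm cap is clicked on and held down on the seal with about 17 N; the job was handed in at about 20 s, and no verdict was returned.

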